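Refit the condiment box: pots in, lid held at the hinge for its pin

ROBOT

A 6-joint arm with a two-finger parallel gripper is mounted at the origin on the work surface. World frame = base frame: x ahead of the robot, y to its left, z up, the work surface at z = 0. Lengths are in m, angles in degrees, forces in N, time in s.
With the tool pointing down it reaches from about 0.375 to 0.9 m from the base axis. Payload 3.1 kg.
Tool frame: the origin (TCP) lies on the centre line of the jaws, within the pads' length; the fingertips stand 25 mm ahead of it and the grasp point (between the pads) lies 6 mm ahead of it; z points along the fingers, y is the line along which they close (so a half turn about z gives the same grasp; the last joint's range is limited). The gripper opens to 87 mm and grips with 3 to 60 N. Pads are 19 mm wide; open, the fingers measure 117 mm over their backs; the gripper's body (75 mm by 190 mm) begins 51 mm behind the grasp point.
Start: joints at [-81.446, 30.224, 82.088, -0, 67.689, -10.227], TCP at [0.201, -0.592, 0.221] pointing down, gripper open.
Joint ranges: [-176.69, 176.69], [-43.24, 126.21], [12.49, 139.97], [-82, 262], [0, 151.66], [-163.58, 163.58]. Speed limits (degrees/s): [159.86, 159.86, 180, 180, 180, 180].

INTERFACE

Orientations are given as a 3x3 rotation matrix whose columns are the frame's x, y, z axes.
In Python, from rig import * gives the robot as it stands.
- The arm moves only by the tool step_arm, never from a script. Its argument "steps" is a list of rows, each a list of 7 numbers: the shift along the tool's x, y, z normalised to -1 to 1, where 1 is 0.3 m, then the turn, a rotation vector about the tool's x, y, z normalised to -1 to 1, where 1 is 45 degrees, then the gripper's target within -1 to 1 (shut at 1, half-way at 0, fully open at -1). A call has 1 to 8 rows; each row is the pose to reach, as a shift and turn from the pose commanded when the call began, along the tool's axes at that moment; what a row does not reach only later rows make up. A row lasts 1/12 s, in which the tool goes at most 41.7 mm and 7.16 degrees, less where a joint would pass 70% of its speed; a pose out of reach is approached as far as the arm can. A call with a number of a shift or a turn outside -1 to 1 is refused whole. A call with a gripper value outside its range is refused whole. The fingers move at their own pace and stop on an object; the grip force is fixed at half the most. Time passes only in rows, so rows that repeat a pose let the fingers close. It gives the time, the measured TCP pose, the force, the opening and the grip force at its end, in the units of the state.
- read_state(): the state, without advancing time (a new reading comes with each control period).
- capture(name): name is "side" or "top"; returns a dict with "image" (400x640x3 uint8, red, green, blue), "vertical_fov" (degrees; the focal length in pixels is half the picture's height over the tangent of half this angle, whatever the lens; pixels are square), "cx", "cy" (the principal point, pixels), "k1" (the pictures are not rectified: a ray, as slopes to the right and down, at radius r is drawn at 1 + k1 r^2 times it, then the intrinsics apply), "world_from_camera" (4x4, takes a point from camera to world coordinates). Camera axes: x right, y down, z forward; pixel columns grow to the right and rows downward; lengths in m; the calibration is good to about 2 mm. A picture is of the moment at which its call begins. There is no depth.
- hand_in(): hands the job in; it is judged then, once.
The state is a dict: "time_s": time; "joint_positions": joint angles; "qvel": joint speeds; "tau": joint torques, N m; "position": TCP position; "tcp_rot": TCP orientation; "force": force on the tool from outside, world axes, zero at the start; "moment": the same for the moment, N m; "opening": opening from 0.0 (shut) to 1.0 (fully open); "grasp_force": force on a finger pad.
Only numpy, scipy, OpenCV 4.12 (cv2) and the standard library are available. Lean on these libraries where they do the work, as an engineer would, in place of code of your own. Each camera call takes 0.05 s, during which the arm holds its last target. There are 200 camera calls.

TASK

Put the washed condiment box back together: lower the two knobbed steel pots one after the other into its two round pockets, fully home, either pot in either pocket. Then take the blue lid out of the drying rack and stand it upright on the box's hinge side, its two knuckles meshed between the box's three and seated so that all the pin holes line up, and finish while still holding it there, upright and steady, so that a colleague can push the hinge pin through. Leave the brass pin, the two tumblers and the green board where they are.

Things in the scene. Friction and masses are not known exactly. Their poses are not given: they have to be found in the camera images.
- caddy: Grey condiment box, fixed; 120 (x) x 240 (y) mm, rim 92 mm high, walls 5 mm. Origin: centre of its underside, on the table. Inside, a deck 50 mm above the table (42 mm below the rim) has two round pockets at x = 0, y = 0 and y = -75 mm, and a bay full of sugar sachets at y = +75 mm. The hinge runs outside its +x wall.
- pocket_mid (a point): Centre of the mouth of the middle round pocket, on the deck, 50 mm above the table: 63 mm in diameter, 44 mm deep.
- pocket_end (a point): Centre of the mouth of the end round pocket, like pocket_mid, 75 mm from it along the box's -y.
- caddy_hinge (a point): Middle of the box's hinge axis (along its y, at x = 72 mm, 94.5 mm above the table). Three knuckles 18 mm thick, 9 mm holes, y = -100 to -70, -15 to 15, 70 to 100 mm. A V cradle (45 degree sides) under the axis in each gap takes the lid's knuckles from above: off to one side they ride up that side and are pushed to the middle; seated they lie 0.4 mm below the axis.
- lid: Blue lid, about 0.24 kg, upright in the rack, knuckles down; alike both ways round. Origin: underside of its knuckles at mid length; z up, y along the hinge. Panel 5 mm thick (x), 230 long, z 19.5 to 144 mm; grip bar 12 mm thick, 100 long, z 141 to 171 mm. Two knuckles on the axis at z = 9 mm, 18 mm thick, y = 17.5 to 67.5 mm either side: 2.5 mm play to the box's; all ends bevelled 2.5 mm.
- lid_hinge (a point): Middle of the lid's hinge axis, 9 mm above the lid's origin.
- lid_hole_l (a point): Outer end of the pin hole in the lid's knuckle on its +y side, on the hinge axis.
- lid_hole_r (a point): Outer end of the pin hole in the lid's knuckle on its -y side, on the hinge axis.
- rack: Drying rack, fixed: white tray 130 (x) x 270 (y) mm, 8 mm thick, two slots along y at x = -30 and 30 mm, each between pairs of wire loops at its two ends (y = 83 to 113 mm either side), 88 mm high, 8.5 mm apart. Origin: centre of its underside. The lid stands in either slot, the green board in the other; the lid comes out straight up.
- pot_a: Steel pot with fixed cover and black knob, about 0.2 kg, on a dark mat 4 mm thick. Origin: centre of its underside; z up. Body 58 mm wide (foot 48 mm); collar 68 mm wide, z 43 to 47 mm; cover to 49 mm; knob 18 mm wide, z 49 to 77 mm. Home in a pocket, the collar rests on the deck and the knob stands above it, just below the box's rim.
- pot_b: The other pot, the same but with a red knob.
- pot_a_collar (a point): Centre of the underside of pot_a's collar, 43 mm above its origin.
- pot_b_collar (a point): Centre of the underside of pot_b's collar, 43 mm above its origin.
- board: Bystander: green plastic board 6 x 220 x 120 mm standing in the rack's other slot. Origin: middle of its lower edge.
- hinge_pin: Bystander: brass hinge pin, 6 mm thick, 230 mm long with a ring at one end, lying in a low oval steel tray. Origin: underside near its middle.
- tumbler_a: Bystander: upturned clear glass tumbler, 70 mm wide, 112 mm high, on the robot's side of the box. Origin: centre of its underside.
- tumbler_b: Bystander: another such tumbler, beyond the box.

How it is judged:
By the outcome, as a careful person would: the job done as asked, in the order asked, and still so for the second after the job is handed in, while the arm keeps its last pose, push and grip.
It also fails if it takes over 66 s, if anything falls off the work surface, if the arm or the gripper's body presses on something with over 40 N, if the wrist force passes 120 N, or if a joint passes its speed limit or range.

## Working session

There is one attempt and no reset: what is moved stays moved. The work goes in short steps, Python scripts to look and compute and a tool call to move; the robot and the scene stay as the last step left them, time stands still between calls to the robot, and variables do not carry over. Pictures are saved under pics/ and viewed, at most 10 in all, crops included, and the job is handed in when it is done.

Besides the shell and the picture viewer there is one more tool, called after ">>>" as a command line: name --pt "numbers of a row" for each row, then --argument value for the rest. step_arm: Moves the arm, as the interface text tells. Scaled input: -1 to 1 covers 0.3 m each way for a shift and 45 degrees each way for a turn. Its arguments: {"type":"object","properties":{"steps":{"type":"array"}},"required":["steps"]}

```bash
mkdir -p pics; cat > h.py <<'E'
import numpy as np, cv2
from rig import *
def cam(n):
    c=capture(n); im=c["image"]; f=im.shape[0]/2/np.tan(np.radians(c["vertical_fov"])/2)
    c["f"]=f; c["T"]=np.array(c["world_from_camera"]); return c
def ray(c,u,v):
    d=np.array([(u-c["cx"])/c["f"],(v-c["cy"])/c["f"]]); s=d.copy()
    for _ in range(30): s=d/(1+c["k1"]*(s@s))
    T=c["T"]; return T[:3,3],T[:3,:3]@np.array([s[0],s[1],1])
def onz(c,u,v,z):
    o,d=ray(c,u,v); return o+d*(z-o[2])/d[2]
def proj(c,p):
    T=c["T"]; q=T[:3,:3].T@(np.array(p)-T[:3,3]); s=q[:2]/q[2]; s=s*(1+c["k1"]*(s@s))
    return s*c["f"]+[c["cx"],c["cy"]]
def save(c,n,box=None,k=1):
    im=c["image"][...,::-1]
    if box: im=im[box[1]:box[3],box[0]:box[2]]
    cv2.imwrite(f"pics/{n}.png",cv2.resize(im,None,fx=k,fy=k,interpolation=cv2.INTER_CUBIC))
def blobs(m,amin=30):
    n,l,s,ce=cv2.connectedComponentsWithStats(m.astype(np.uint8))
    return [(int(s[i,4]),s[i,:4].tolist(),ce[i].round(1).tolist()) for i in range(1,n) if s[i,4]>amin]
E
python3 - <<'E'
from h import *
for n in("top","side"):
    c=cam(n); save(c,n+"0"); print(n,c["f"],c["cx"],c["cy"],c["k1"],c["T"].round(3).tolist()); np.save(n+".npy",c["image"])
s=read_state();print(s["time_s"],s["position"],s["tcp_rot"],s["force"])
E
```

```text
top 398.54395636566517 327.4203111790745 194.22326248513886 -0.04470287749465816 [[-0.011, -0.996, 0.086, 0.498], [-1.0, 0.009, -0.025, 0.028], [0.025, -0.087, -0.996, 1.023], [0.0, 0.0, 0.0, 1.0]]
side 389.96884846426406 319.11578173441256 196.52463630736906 -0.08081612899450176 [[-0.93, -0.221, 0.294, 0.214], [-0.368, 0.57, -0.735, 0.872], [-0.005, -0.791, -0.612, 0.799], [0.0, 0.0, 0.0, 1.0]]
0.1 [ 0.20115772 -0.59107554  0.21970584] [[ 9.46755767e-01  3.21952530e-01 -2.91738111e-04]
 [ 3.21952508e-01 -9.46754039e-01  1.83643210e-03]
 [ 3.15039728e-04 -1.83257850e-03 -9.99998271e-01]] [-0.24016455  0.85894712  1.07590907]
```

View pics/top0.png

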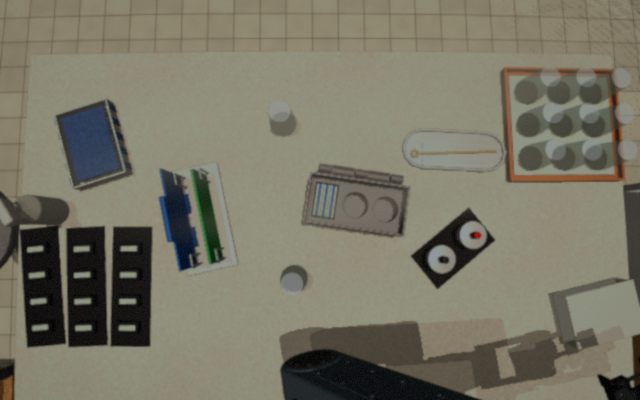

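View pics/side0.png

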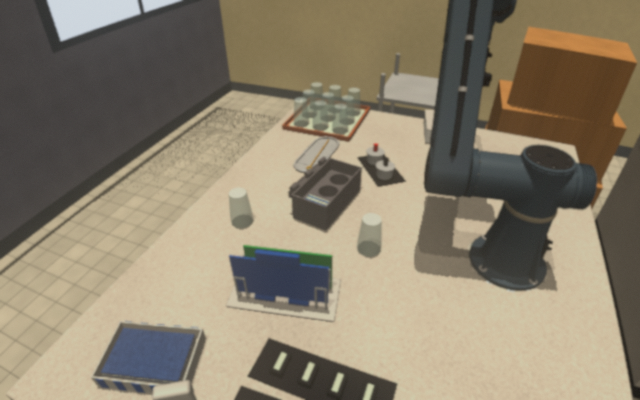

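The top view shows the box centred near (355,203), hinge at its top (+x) and sachets to the left (+y). The black-knob pot is near (440,260) and the red one near (473,235), on the mat. The lid is blue at (180,220), with the green board to its right. The side view agrees.

```bash
python3 - <<'E'
from h import *
c=cam("top"); save(c,"cropbox",(295,150,505,295),3.8); save(c,"croprack",(145,150,255,285),4.4)
E
```

```text
(no output)
```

View pics/cropbox.png

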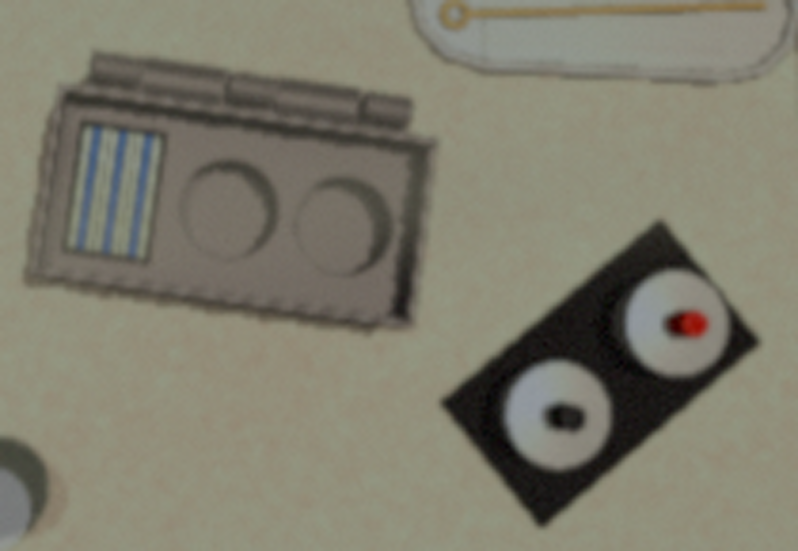

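View pics/croprack.png

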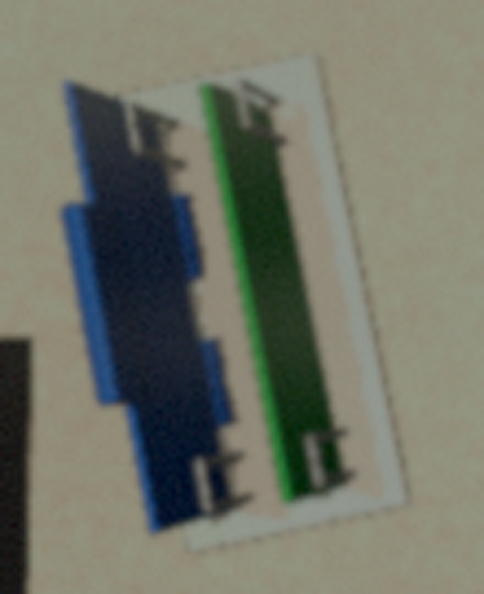

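Cover discs at crop (557,415) and (678,322). Pockets at (228,210) and (342,226). The lid's bright-blue top edge runs from (65,80) to (155,530), with the bar at (65..115, 205..400).

```bash
cat > m.py <<'E'
from h import *
c=cam("top"); im=c["image"].astype(int); R,G,B=im[...,0],im[...,1],im[...,2]
hsv=cv2.cvtColor(c["image"],cv2.COLOR_RGB2HSV)
# pots: bright low-saturation discs on the mat
roi=np.zeros(R.shape,bool); roi[205:292,405:500]=1
dark=(hsv[...,2]<60)&roi; 
mat=cv2.convexHull(np.argwhere(dark)[:,::-1].astype(np.int32))
mm=np.zeros(R.shape,np.uint8); cv2.fillConvexPoly(mm,mat,1); mm=cv2.erode(mm,np.ones((3,3)))
for a,b,ce in blobs((hsv[...,2]>95)&(hsv[...,1]<60)&(mm>0),100):
    m=np.zeros(R.shape,np.uint8); m[b[1]:b[1]+b[3],b[0]:b[0]+b[2]]=((hsv[...,2]>95)&(hsv[...,1]<60)&(mm>0))[b[1]:b[1]+b[3],b[0]:b[0]+b[2]]
    cn=max(cv2.findContours(m,0,cv2.CHAIN_APPROX_NONE)[0],key=len); h=cv2.convexHull(cn)
    e=cv2.fitEllipse(h); print("pot",a,b,e,onz(c,*e[0],.052).round(4))
red=blobs((R>G+60)&roi,5); print("red",[(x,onz(c,*x[2],.075).round(4)) for x in red])
def crop(u,v,x0=295,y0=150,k=3.8): return ((u+.5)/k+x0-.5,(v+.5)/k+y0-.5)
P=[onz(c,*crop(*q),.05) for q in((228,210),(342,226))]; print("pockets",np.round(P,4),np.linalg.norm(P[0]-P[1]))
C=[onz(c,*crop(*q),.092) for q in((65,88),(435,140),(408,328),(28,280))]; print("rim",np.round(C,4),np.mean(C,0).round(4),[np.linalg.norm(C[i]-C[(i+1)%4]).round(4) for i in range(4)])
S=[onz(c,*crop(*q),.05) for q in((85,121),(165,133),(148,262),(66,250))]; print("sach",np.round(S,4),np.mean(S,0))
# hinge barrel: outer extents
H=[onz(c,*crop(*q),.1) for q in((93,66),(411,108))]; print("hinge",np.round(H,4),np.mean(H,0))
# lid
lr=np.zeros(R.shape,bool); lr[150:290,145:255]=1
bl=(B>R+40)&(hsv[...,2]>110)&lr
print(hsv[...,2][bl].size); bb=blobs(bl,10); print(bb)
pts=np.argwhere(bl)[:,::-1].astype(float)
print("lidrect",cv2.minAreaRect(pts.astype(np.float32)))
for v in range(165,275,4):
    r=np.where(bl[v])[0]; print(v,(r.min(),r.max()) if len(r) else None,end=";")
t=[onz(c,*crop(*q,145,150,4.4),.008) for q in((318,55),(408,500),(190,550))]; print("\nrack",np.round(t,4),[np.linalg.norm(t[i]-t[i+1]).round(4) for i in(0,1)])
g=(G>R+40)&(G>B+40)&lr; print("board",cv2.minAreaRect(np.argwhere(g)[:,::-1].astype(np.float32)))
print(onz(c,327,194,0))
E
python3 m.py
```

```text
pot 503 [460, 221, 27, 28] ((472.5035400390625, 234.69866943359375), (26.300617218017578, 27.67430877685547), 155.73715209960938) [ 0.4787 -0.3532  0.052 ]
pot 540 [428, 245, 28, 28] ((441.4090576171875, 258.7444152832031), (27.080387115478516, 27.988569259643555), 172.54293823242188) [ 0.4213 -0.2735  0.052 ]
red [((37, [473, 232, 8, 6], [476.9, 234.6]), array([ 0.4793, -0.355 ,  0.075 ]))]
pockets [[ 0.5552 -0.0633  0.05  ]
 [ 0.5442 -0.1369  0.05  ]] 0.07451638265821547
rim [[ 0.6294  0.0407  0.092 ]
 [ 0.5952 -0.1894  0.092 ]
 [ 0.4789 -0.1693  0.092 ]
 [ 0.5109  0.0642  0.092 ]] [ 0.5536 -0.0634  0.092 ] [np.float64(0.2326), np.float64(0.118), np.float64(0.2357), np.float64(0.1208)]
sach [[ 0.6138  0.0285  0.05  ]
 [ 0.6055 -0.0232  0.05  ]
 [ 0.5223 -0.0112  0.05  ]
 [ 0.5305  0.0414  0.05  ]] [0.5680153  0.00885661 0.05      ]
hinge [[ 0.6418  0.0232  0.1   ]
 [ 0.6144 -0.1731  0.1   ]] [ 0.62810236 -0.07492655  0.1       ]
220
[(19, [162, 178, 4, 17], [163.3, 186.5]), (160, [159, 197, 12, 44], [164.7, 218.4]), (36, [174, 243, 7, 28], [176.7, 255.7])]
lidrect ((166.87074279785
[... 496 characters left out ...]
);221 (np.int64(164), np.int64(167));225 (np.int64(165), np.int64(167));229 (np.int64(165), np.int64(168));233 (np.int64(166), np.int64(169));237 (np.int64(167), np.int64(169));241 None;245 (np.int64(174), np.int64(175));249 (np.int64(175), np.int64(176));253 (np.int64(176), np.int64(176));257 (np.int64(177), np.int64(177));261 (np.int64(178), np.int64(178));265 (np.int64(178), np.int64(179));269 (np.int64(179), np.int64(179));273 None;
rack [[0.6709 0.2852 0.008 ]
 [0.4134 0.2307 0.008 ]
 [0.3861 0.355  0.008 ]] [np.float64(0.2633), np.float64(0.1273)]
board ((200.88461303710938, 216.42306518554688), (94.92020416259766, 2.3533935546875), 78.69007110595703)
[0.58700058 0.00299656 0.        ]
```

```bash
cat > go.py <<'E'
import sys, numpy as np
from rig import *
from scipy.spatial.transform import Rotation as Ro
# usage: go.py x y z yaw(deg of tool x) -> total row in tool units
s=read_state(); R=np.array(s["tcp_rot"]); p=np.array(s["position"])
print("t",round(s["time_s"],2),"p",p.round(4),"yaw",np.degrees(np.arctan2(R[1,0],R[0,0])).round(2),"j",np.round(s["joint_positions"],1),"F",np.round(s["force"],1),"op",round(s["opening"]*87,1),"gf",s["grasp_force"])
a=list(map(float,sys.argv[1:]))
for i in range(0,len(a),4):
    x,y,z,w=a[i:i+4]; w=np.radians(w); T=np.array([[np.cos(w),np.sin(w),0],[np.sin(w),-np.cos(w),0],[0,0,-1]])
    print((R.T@(np.array([x,y,z])-p)/.3).round(4).tolist(),(Ro.from_matrix(R.T@T).as_rotvec(degrees=True)/45).round(4).tolist())
E
python3 go.py .479 -.3545 .2 50 .479 -.3545 .15 50
```

```text
t 0.2 p [ 0.2012 -0.5912  0.2199] yaw 18.78 j [-81.4  30.3  82.1  -0.   67.7 -10.2] F [-0.8 -0.2  0.3] op 86.6 gf 0.0
[1.1308, -0.4489, 0.0673] [-0.0016, -0.0008, -0.6938]
[1.1308, -0.4487, 0.234] [-0.0016, -0.0008, -0.6938]
```

>>> step_arm --pt "0.9 -0.36 0.05 0 0 -0.7 -1" --pt "0.9 -0.36 0.05 0 0 -0.7 -1" --pt "0.9 -0.36 0.05 0 0 -0.7 -1" --pt "0.9 -0.36 0.05 0 0 -0.7 -1" --pt "0.9 -0.36 0.05 0 0 -0.7 -0.6" --pt "0.9 -0.36 0.05 0 0 -0.7 -0.2" --pt "0.9 -0.36 0.05 0 0 -0.7 0" --pt "0.9 -0.36 0.05 0 0 -0.7 0"

```text
time_s: 0.87
position: [0.4266, -0.3964, 0.205]
tcp_rot: [[0.634, 0.773, 0.002], [0.773, -0.634, 0.004], [0.004, -0.001, -1.0]]
force: [-0.5, -0.1, -0.2]
opening: 0.78
grasp_force: 0.0
```

```bash
python3 go.py .479 -.3545 .14 81.5 .479 -.3545 .081 81.5
```

```text
t 0.87 p [ 0.4266 -0.3964  0.205 ] yaw 50.66 j [-54.   28.   89.2   0.2  62.9 -14.8] F [-0.5 -0.1 -0.2] op 67.9 gf 0.0
[0.2177, 0.0469, 0.2175] [-0.0004, -0.0057, -0.6852]
[0.2169, 0.0472, 0.4141] [-0.0004, -0.0057, -0.6852]
```

>>> step_arm --pt "0.217 0.047 0.1 0 -0.005 -0.685 0" --pt "0.217 0.047 0.15 0 -0.005 -0.685 0" --pt "0.217 0.047 0.2 0 -0.005 -0.685 0" --pt "0.217 0.047 0.2 0 -0.005 -0.685 0" --pt "0.217 0.047 0.2 0 -0.005 -0.685 0" --pt "0.217 0.047 0.25 0 -0.005 -0.685 0" --pt "0.217 0.047 0.25 0 -0.005 -0.685 0" --pt "0.217 0.047 0.25 0 -0.005 -0.685 0"

```text
time_s: 1.53
position: [0.4738, -0.3611, 0.1298]
tcp_rot: [[0.155, 0.988, -0.003], [0.988, -0.155, -0.002], [-0.002, -0.003, -1.0]]
force: [-0.4, 0.8, 0.1]
opening: 0.498
grasp_force: 0.0
```

```bash
python3 go.py .479 -.3545 .081 81.5; python3 - <<'E'
from h import *
c=cam("side"); print(proj(c,[.479,-.354,.07])); save(c,"s1",(300,100,480,235),4.4)
E
```

```text
t 1.53 p [ 0.4738 -0.3611  0.1298] yaw 81.09 j [-47.9  34.6  91.   -0.3  54.4 -38.9] F [-0.4  0.8  0.1] op 43.3 gf 0.0
[0.0249, 0.0143, 0.1626] [-0.0039, 0.0028, -0.0092]
[376.02228718 147.03999591]
```

View pics/s1.png

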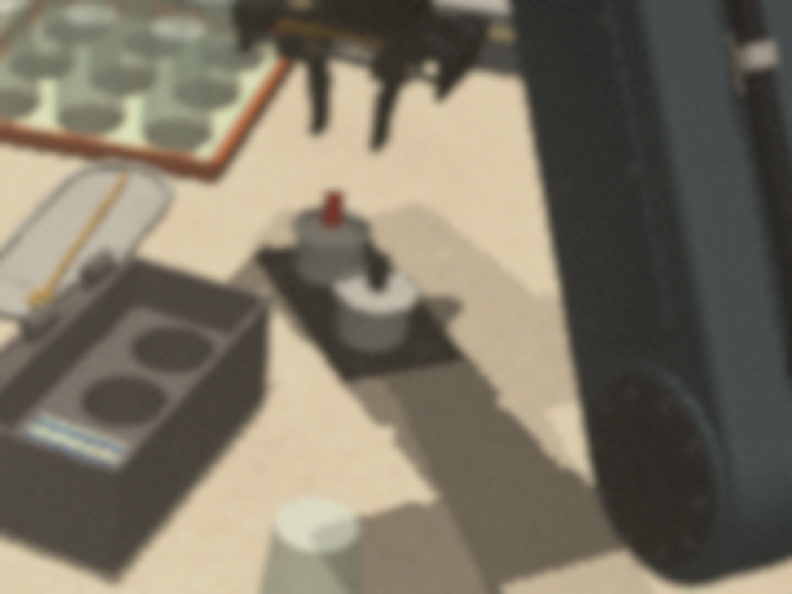

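The side view puts the red knob at (375.6,146.6), matching the prediction (376,147). The open fingers are above it.

>>> step_arm --pt "0.025 0.014 0.0 0 0 0 0" --pt "0.025 0.014 0.0 0 0 0 0" --pt "0.025 0.014 0.0 0 0 0 0"

```text
time_s: 1.83
position: [0.4803, -0.3545, 0.1311]
tcp_rot: [[0.154, 0.988, -0.001], [0.988, -0.154, -0.004], [-0.004, -0.0, -1.0]]
force: [0.7, -0.6, -0.4]
opening: 0.499
grasp_force: 0.0
```

```bash
python3 go.py .479 -.3545 .081 81.5
```

```text
t 1.83 p [ 0.4803 -0.3545  0.1311] yaw 81.15 j [-47.   34.5  90.9  -0.2  54.4 -38. ] F [ 0.7 -0.6 -0.4] op 43.4 gf 0.0
[-0.0001, -0.0044, 0.1671] [-0.0003, 0.0055, -0.0078]
```

>>> step_arm --pt "0 -0.004 0.09 0 0 0 0" --pt "0 -0.004 0.15 0 0 0 0" --pt "0 -0.004 0.166 0 0 0 0" --pt "0 -0.004 0.166 0 0 0 0.2" --pt "0 -0.004 0.166 0 0 0 1" --pt "0 -0.004 0.166 0 0 0 1" --pt "0 -0.004 0.166 0 0 0 1" --pt "0 -0.004 0.166 0 0 0 1"

```text
time_s: 2.5
position: [0.4791, -0.3552, 0.0818]
tcp_rot: [[0.155, 0.988, -0.0], [0.988, -0.155, -0.005], [-0.005, 0.001, -1.0]]
force: [0.4, 0.9, -0.4]
opening: 0.203
grasp_force: 0.0
```

>>> step_arm --pt "0 0 0 0 0 0 1" --pt "0 0 0 0 0 0 1" --pt "0 0 -0.02 0 0 0 1" --pt "0 0 -0.1 0 0 0 1" --pt "0 0 -0.2 0 0 0 1" --pt "0 0 -0.3 0 0 0 1" --pt "0 0 -0.4 0 0 0 1" --pt "0 0 -0.4 0 0 0 1"

```text
time_s: 3.17
position: [0.4818, -0.3572, 0.2077]
tcp_rot: [[0.154, 0.988, 0.007], [0.988, -0.154, -0.013], [-0.012, 0.009, -1.0]]
force: [0.7, -1.2, 0.2]
opening: 0.003
grasp_force: 0.0
```

```bash
python3 go.py .5552 -.0633 .2 81.5
```

```text
t 3.17 p [ 0.4818 -0.3572  0.2077] yaw 81.12 j [-47.1  28.8  87.2  -0.2  63.1 -38.1] F [ 0.7 -1.2  0.2] op 0.3 gf 0.0
[1.0058, 0.0905, 0.0146] [0.0119, 0.0151, -0.0085]
```

```bash
python3 - <<'E'
from h import *
c=cam("side"); a=c["image"][100:235,300:480]; t=cam("top")["image"][190:325,390:570]
cv2.imwrite("pics/both.png",cv2.resize(np.hstack([a,t])[...,::-1],None,fx=2.2,fy=2.2,interpolation=cv2.INTER_CUBIC))
E
```

```text
(no output)
```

View pics/both.png

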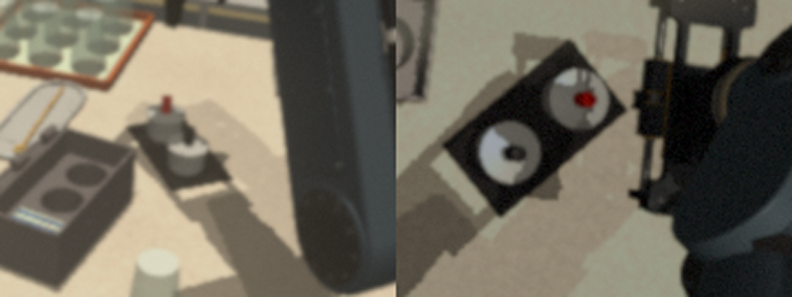

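```bash
python3 - <<'E'
from h import *
c=cam("side"); t=cam("top")
for p in([.4738,-.3611,.105],[.4738,-.3611,.13],[.4818,-.357,.183],[.4818,-.357,.208],[.479,-.3545,.075]): print(p,proj(c,p).round(1),proj(t,p).round(1))
im=t["image"]
save(t,"t2",(420,190,580,310),5)
a=c["image"][60:180,320:480]; cv2.imwrite("pics/s2.png",cv2.resize(a[...,::-1],None,fx=5,fy=5,interpolation=cv2.INTER_CUBIC))
E
```

```text
[0.4738, -0.3611, 0.105] [378.7 138. ] [484.6 237.1]
[0.4738, -0.3611, 0.13] [379.3 131.9] [489.2 237.3]
[0.4818, -0.357, 0.183] [378.1 118.5] [497.7 234.1]
[0.4818, -0.357, 0.208] [378.7 112. ] [503.1 234.2]
[0.479, -0.3545, 0.075] [376.2 145.8] [476.7 234.7]
```

View pics/s2.png

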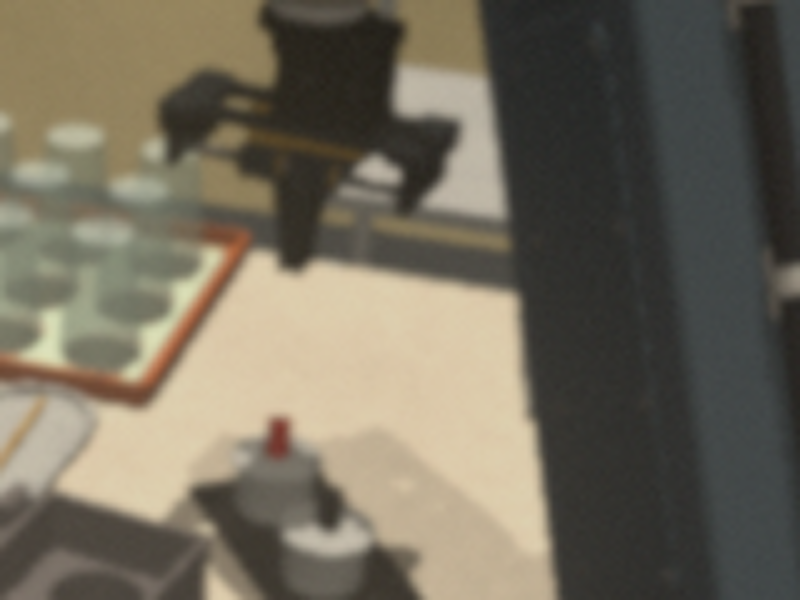

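The closed fingers' tip is at (378,113.6). With 25 mm tips I predicted (378,118.5), so the tips sit about 19 mm higher than documented and closed above the knob. The pot hasn't moved. I'll measure this more carefully.

```bash
python3 - <<'E'
from h import *
s=read_state(); p=np.array(s["position"]); print(p, s["opening"])
c=cam("side"); t=cam("top")
g=c["image"].max(2)
for v in range(104,120): print(v,np.where(g[v,360:400]<75)[0]+360 if (g[v,360:400]<75).any() else "")
g=t["image"].max(2)
for v in range(226,246,2): print(v,g[v,488:520].tolist())
for z in(.183,.19,.2,.205,.21): print(z,proj(c,[p[0],p[1],z]).round(1),proj(t,[p[0],p[1]+.0095,z]).round(1))
E
```

```text
[ 0.47806668 -0.35350311  0.1999695 ] 0.0025562845728106806
104 [375 376 377 378 379 380 381 382 383]
105 [374 375 376 377 378 379 380 381 382 383 384]
106 [375 376 377 378 379 380 381 382 383 384]
107 [374 375 376 377 378 379 380 381 382 383 384]
108 [375 376 377 378 379 380 381 382 383 384]
109 [376 377 378 379 380 381 382 383]
110 [377 378 379 380 381 382]
111 [377 378 379 380 381]
112 [377 378 379 380]
113 [378 379]
114 
115 
116 
117 
118 
119 
226 [148, 149, 150, 152, 151, 150, 150, 149, 149, 144, 134, 100, 50, 11, 12, 8, 20, 24, 22, 21, 20, 18, 29, 38, 30, 19, 11, 12, 11, 19, 19, 7]
228 [147, 148, 146, 147, 146, 148, 148, 149, 148, 142, 124, 85, 39, 13, 11, 16, 21, 22, 26, 18, 13, 22, 31, 38, 31, 10, 9, 3, 0, 6, 4, 7]
230 [130, 142, 146, 144, 147, 145, 147, 148, 145, 139, 116, 74, 30, 3, 14, 18, 19, 13, 16, 19, 21, 22, 29, 38, 24, 18, 8, 14, 4, 9, 4, 6]
232 [67, 105, 133, 147, 148, 146, 138, 113, 94, 85, 61, 34, 16, 19, 32, 36, 36, 40, 36, 29, 22, 25, 35, 39, 23, 15, 5, 7, 4, 4, 8, 8]
234 [25, 49, 87, 126, 142, 146, 135, 101, 44, 13, 3, 2, 10, 20, 22, 34, 43, 43, 36, 29, 24, 24, 31, 33, 20, 13, 4, 7, 6, 3, 4, 4]
236 [26, 23, 37, 65, 99, 124, 127, 100, 49, 8, 6, 4, 14, 7, 19, 33, 37, 44, 31, 23, 18, 19, 25, 30, 15, 0, 5, 10, 4, 0, 6, 7]
238 [26, 23, 23, 23, 35, 60, 80, 67, 32, 16, 11, 14, 12, 17, 22, 30, 31, 33, 29, 18, 23, 17, 32, 24, 4, 10, 4, 7, 1, 0, 0, 12]
240 [25, 23, 27, 22, 28, 41, 66, 78, 70, 51, 27, 8, 19, 10, 14, 16, 13, 20, 18, 20, 16, 26, 31, 21, 20, 6, 5, 2, 5, 2, 5, 5]
242 [26, 24, 36, 64, 89, 117, 134, 144, 141, 110, 56, 17, 16, 13, 16, 19, 14, 21, 15, 18, 14, 23, 32, 20, 11, 13, 7, 12, 7, 1, 13, 1]
244 [44, 74, 106, 133, 145, 148, 148, 149, 141, 110, 57, 16, 9, 5, 11, 18, 20, 22, 17, 17, 14, 28, 29, 19, 11, 6, 5, 6, 6, 5, 5, 5]
0.183 [378.9 119.1] [491.8 235.9]
0.19 [379.  117.3] [493.3 236. ]
0.2 [379.3 114.7] [495.4 236.1]
0.205 [379.4 113.4] [496.4 236.1]
0.21 [379.5 112. ] [497.5 236.1]
```

>>> step_arm --pt "0 0 0 0 0 0 0" --pt "0 0 0 0 0 0 0" --pt "0 0 0.05 0 0 0 0" --pt "0 0 0.15 0 0 0 0" --pt "0 0 0.25 0 0 0 0" --pt "0 0 0.35 0 0 0 0" --pt "0 0 0.39 0 0 0 0" --pt "0 0 0.39 0 0 0 0"

```text
time_s: 4.13
position: [0.4767, -0.3527, 0.0802]
tcp_rot: [[0.155, 0.988, -0.007], [0.988, -0.155, 0.002], [0.001, -0.007, -1.0]]
force: [-0.9, 0.7, -0.0]
opening: 0.472
grasp_force: 0.0
```

>>> step_arm --pt "0 0 0.02 0 0 0 0" --pt "0 0 0.02 0 0 0 0" --pt "0 0 0.02 0 0 0 0"

```text
time_s: 4.38
position: [0.4793, -0.3555, 0.079]
tcp_rot: [[0.155, 0.988, 0.0], [0.988, -0.155, -0.005], [-0.005, 0.001, -1.0]]
force: [0.4, 0.8, 0.3]
opening: 0.5
grasp_force: 0.0
```

```bash
python3 go.py .479 -.3545 .065 81.5; python3 - <<'E'
from h import *
c=cam("side"); p=np.array(read_state()["position"])
save(c,"s3",(340,100,420,160),9)
for z in(.04,.053,.065,.081): print(z,proj(c,[*p[:2],z]).round(1))
E
```

```text
t 4.38 p [ 0.4793 -0.3555  0.079 ] yaw 81.11 j [-47.2  38.8  92.9  -0.3  48.1 -38.1] F [0.4 0.8 0.3] op 43.5 gf 0.0
[0.0033, -0.0017, 0.0466] [0.0012, 0.0067, -0.0087]
0.04 [375.4 153.8]
0.053 [375.6 150.8]
0.065 [375.9 148. ]
0.081 [376.3 144.2]
```

View pics/s3.png

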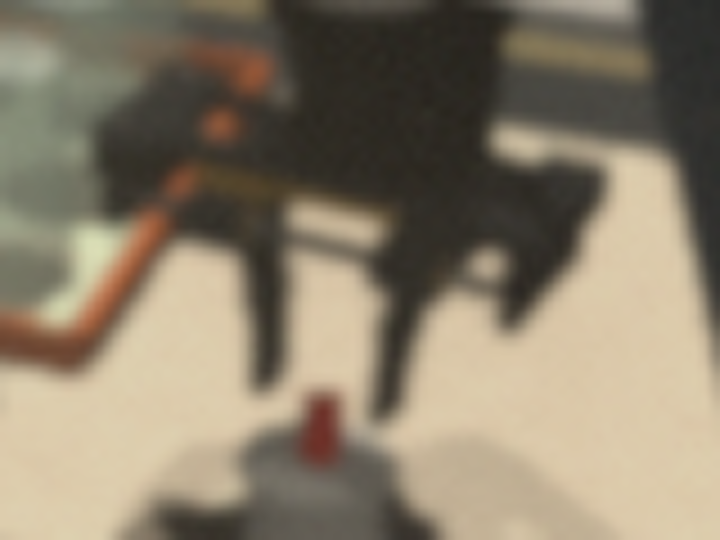

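Tips are at (369,143) and (382.5,146), midpoint (375.4,144). That puts them level with the knob top at z≈0.082 and centred on the knob, so the real tips sit about 3 mm above the reported TCP height. I'll descend 24 mm more.

>>> step_arm --pt "0.003 -0.002 0.04 0 0.006 0 0" --pt "0.003 -0.002 0.08 0 0.006 0 0" --pt "0.003 -0.002 0.08 0 0.006 0 0" --pt "0.003 -0.002 0.08 0 0.006 0 1" --pt "0.003 -0.002 0.08 0 0.006 0 1" --pt "0.003 -0.002 0.08 0 0.006 0 1" --pt "0.003 -0.002 0.08 0 0.006 0 1" --pt "0.003 -0.002 0.08 0 0.006 0 1"

```text
time_s: 5.1
position: [0.4787, -0.3542, 0.0541]
tcp_rot: [[0.155, 0.988, 0.001], [0.988, -0.155, 0.0], [0.0, 0.001, -1.0]]
force: [1.5, -0.6, 1.1]
opening: 0.207
grasp_force: 3.3
```

>>> step_arm --pt "0 0 0 0 0 0 1" --pt "0 0 0 0 0 0 1" --pt "0 0 0 0 0 0 1" --pt "0 0 -0.02 0 0 0 1" --pt "0 0 -0.04 0 0 0 1" --pt "0 0 -0.06 0 0 0 1"

```text
time_s: 5.6
position: [0.4777, -0.3534, 0.072]
tcp_rot: [[0.155, 0.988, -0.002], [0.988, -0.155, 0.002], [0.002, -0.002, -1.0]]
force: [0.9, -0.6, -2.0]
opening: 0.201
grasp_force: 29.9
```

>>> step_arm --pt "0 0 -0.1 0 0 0 1" --pt "0 0 -0.2 0 0 0 1" --pt "0 0 -0.3 0 0 0 1" --pt "0 0 -0.35 0 0 0 1" --pt "0 0 -0.35 0 0 0 1"

```text
time_s: 6.02
position: [0.4801, -0.3559, 0.1815]
tcp_rot: [[0.154, 0.988, 0.005], [0.988, -0.154, -0.006], [-0.005, 0.006, -1.0]]
force: [0.9, -0.3, -2.8]
opening: 0.196
grasp_force: 29.9
```

```bash
python3 go.py .5552 -.0633 .17 81.5
```

```text
t 6.02 p [ 0.4801 -0.3559  0.1815] yaw 81.11 j [-47.3  30.6  88.7   0.   60.2 -38.4] F [ 0.9 -0.3 -2.8] op 17.1 gf 29.879234929103404
[1.0024, 0.0963, 0.0341] [0.0079, 0.0061, -0.0086]
```

>>> step_arm --pt "0.1 0.01 0 0 0 0 1" --pt "0.2 0.02 0 0 0 0 1" --pt "0.32 0.03 0 0 0 0 1" --pt "0.44 0.04 0 0 0 0 1" --pt "0.56 0.055 0 0 0 0 1" --pt "0.68 0.065 0 0 0 0 1" --pt "0.8 0.08 0 0 0 0 1" --pt "0.9 0.09 0 0 0 0 1"

```text
time_s: 6.68
position: [0.5457, -0.0885, 0.1757]
tcp_rot: [[0.154, 0.988, -0.003], [0.988, -0.154, 0.003], [0.002, -0.004, -1.0]]
force: [-0.0, -0.1, -3.1]
opening: 0.196
grasp_force: 29.9
```

>>> step_arm --pt "0.05 0 0 0 0 0 1" --pt "0.09 0.005 0 0 0 0 1" --pt "0.09 0.005 0 0 0 0 1" --pt "0.09 0.005 0 0 0 0 1" --pt "0.09 0.005 0 0 0 0 1" --pt "0.09 0.005 0 0 0 0 1"

```text
time_s: 7.18
position: [0.5521, -0.0663, 0.1768]
tcp_rot: [[0.156, 0.988, -0.001], [0.988, -0.156, 0.001], [0.001, -0.001, -1.0]]
force: [-0.8, -0.0, -2.4]
opening: 0.196
grasp_force: 29.9
```

```bash
python3 go.py .5552 -.0633 .11 81.5
```

```text
t 7.18 p [ 0.5521 -0.0663  0.1768] yaw 81.01 j [-18.4  28.2  94.6   0.   57.3  -9.4] F [-0.8 -0.  -2.4] op 17.1 gf 29.881137111224234
[0.0114, 0.009, 0.2226] [-0.0017, -0.0007, -0.0109]
```

```bash
python3 - <<'E'
from h import *
c=cam("side")
for u,v in((125,400),(173,350)): print(onz(c,(u+.5)/4.4+299.5,(v+.5)/4.4+99.5,.05).round(4))
s=read_state()["position"]; print(s)
E
```

```text
[ 0.5589 -0.0665  0.05  ]
[ 0.5472 -0.1388  0.05  ]
[ 0.55211347 -0.06629538  0.17685156]
```

>>> step_arm --pt "0.009 0.012 0.0 0 0 0 1" --pt "0.009 0.012 0.07 0 0 0 1" --pt "0.009 0.012 0.14 0 0 0 1" --pt "0.009 0.012 0.22 0 0 0 1" --pt "0.009 0.012 0.26 0 0 0 1" --pt "0.009 0.012 0.28 0 0 0 1" --pt "0.009 0.012 0.3 0 0 0 1" --pt "0.009 0.012 0.3 0 0 0 1"

```text
time_s: 7.9
position: [0.5562, -0.063, 0.0863]
tcp_rot: [[0.155, 0.988, -0.002], [0.988, -0.155, 0.001], [0.001, -0.002, -1.0]]
force: [-0.2, 0.0, -2.1]
opening: 0.196
grasp_force: 29.9
```

Inside the pocket mouth with no contact so far; I'll continue down about 30 mm.

>>> step_arm --pt "0 0 0.03 0 0 0 1" --pt "0 0 0.05 0 0 0 1" --pt "0 0 0.07 0 0 0 1" --pt "0 0 0.085 0 0 0 1" --pt "0 0 0.095 0 0 0 1" --pt "0 0 0.1 0 0 0 1" --pt "0 0 0.1 0 0 0 1"

```text
time_s: 8.48
position: [0.556, -0.0626, 0.057]
tcp_rot: [[0.155, 0.988, -0.001], [0.988, -0.154, 0.001], [0.001, -0.002, -1.0]]
force: [-0.7, -0.0, -1.5]
opening: 0.201
grasp_force: 29.9
```

>>> step_arm --pt "0 0 0.006 0 0 0 1" --pt "0 0 0.008 0 0 0 1" --pt "0 0 0.008 0 0 0 1"

```text
time_s: 8.73
position: [0.5563, -0.0627, 0.0564]
tcp_rot: [[0.154, 0.988, -0.0], [0.988, -0.154, 0.001], [0.001, -0.0, -1.0]]
force: [-2.1, 0.4, 9.4]
opening: 0.197
grasp_force: 30.0
```

>>> step_arm --pt "0 0 -0.005 0 0 0 0.3" --pt "0 0 -0.005 0 0 0 0.2" --pt "0 0 -0.005 0 0 0 0.2" --pt "0 0 -0.005 0 0 0 0.2" --pt "0 0 -0.06 0 0 0 0.2" --pt "0 0 -0.14 0 0 0 0.2" --pt "0 0 -0.25 0 0 0 0.2" --pt "0 0 -0.3 0 0 0 0.2"

```text
time_s: 9.4
position: [0.5578, -0.0632, 0.1473]
tcp_rot: [[0.155, 0.988, 0.003], [0.988, -0.155, -0.0], [0.0, 0.003, -1.0]]
force: [0.6, 0.4, 0.9]
opening: 0.403
grasp_force: 0.0
```

```bash
python3 go.py .4213 -.2735 .14 81.5
```

```text
t 9.4 p [ 0.5578 -0.0632  0.1473] yaw 81.11 j [-17.9  30.9  95.5   0.1  53.4  -9. ] F [0.6 0.4 0.9] op 35.1 gf 0.0
[-0.7628, -0.3412, 0.023] [0.004, -0.0005, -0.0087]
```

>>> step_arm --pt "-0.1 -0.04 -0.03 0 0 0 0" --pt "-0.22 -0.1 -0.03 0 0 0 0" --pt "-0.34 -0.15 -0.03 0 0 0 0" --pt "-0.46 -0.2 -0.03 0 0 0 0" --pt "-0.58 -0.26 -0.03 0 0 0 0" --pt "-0.68 -0.3 0 0 0 0 0" --pt "-0.763 -0.341 0.02 0 0 0 0" --pt "-0.763 -0.341 0.02 0 0 0 0"

```text
time_s: 10.07
position: [0.4174, -0.277, 0.1375]
tcp_rot: [[0.16, 0.987, -0.002], [0.987, -0.16, 0.0], [0.0, -0.002, -1.0]]
force: [0.6, 1.2, 0.5]
opening: 0.498
grasp_force: 0.0
```

>>> step_arm --pt "0 0 0 0 0 0 0" --pt "0 0 0 0 0 0 0" --pt "0 0 0 0 0 0 0" --pt "0 0 0 0 0 0 0"

```text
time_s: 10.4
position: [0.4205, -0.272, 0.1386]
tcp_rot: [[0.153, 0.988, -0.001], [0.988, -0.153, 0.001], [0.001, -0.001, -1.0]]
force: [0.6, -0.1, -0.3]
opening: 0.501
grasp_force: 0.0
```

```bash
python3 go.py .4213 -.2735 .055 81.5; python3 - <<'E'
from h import *
c=cam("side"); im=c["image"].max(2); d=blobs((im[140:185,340:420]<60),15); print(d)
for z in (.06,.081): print(proj(c,[.4213,-.2735,z]))
for v in range(150,180): print(v,np.where(im[v,370:410]<60)[0]+370)
E
```

```text
t 10.4 p [ 0.4205 -0.272   0.1386] yaw 81.22 j [-45.7  27.9 104.3   0.   47.8 -37. ] F [ 0.6 -0.1 -0.3] op 43.6 gf 0.0
[-0.0047, 0.0037, 0.2788] [-0.0009, -0.0012, -0.0063]
[(28, [52, 36, 10, 6], [56.2, 39.1])]
[385.88408676 163.59091777]
[386.47650096 158.47012796]
150 []
151 []
152 []
153 []
154 []
155 []
156 []
157 []
158 []
159 [385]
160 []
161 [385]
162 [385]
163 []
164 []
165 []
166 []
167 []
168 []
169 []
170 []
171 []
172 []
173 []
174 []
175 []
176 [396]
177 [394 395 397]
178 [394 395 396 397]
179 [392 394 395 397 398 399 400 401]
```

>>> step_arm --pt "-0.004 0.004 0.07 0 0 0 0" --pt "-0.004 0.004 0.14 0 0 0 0" --pt "-0.004 0.004 0.21 0 0 0 0" --pt "-0.004 0.004 0.26 0 0 0 0" --pt "-0.004 0.004 0.279 0 0 0 0" --pt "-0.004 0.004 0.279 0 0 0 0" --pt "-0.004 0.004 0.279 0 0 0 1" --pt "-0.004 0.004 0.279 0 0 0 1"

```text
time_s: 11.12
position: [0.4214, -0.2746, 0.0556]
tcp_rot: [[0.154, 0.988, 0.0], [0.988, -0.154, -0.0], [-0.0, 0.0, -1.0]]
force: [-0.0, -0.3, 0.1]
opening: 0.421
grasp_force: 0.0
```

>>> step_arm --pt "0 0 0 0 0 0 1" --pt "0 0 0 0 0 0 1" --pt "0 0 0 0 0 0 1" --pt "0 0 0 0 0 0 1" --pt "0 0 0 0 0 0 1" --pt "0 0 0 0 0 0 1"

```text
time_s: 11.62
position: [0.4213, -0.2749, 0.0553]
tcp_rot: [[0.155, 0.988, 0.001], [0.988, -0.155, -0.0], [-0.0, 0.001, -1.0]]
force: [1.1, 1.2, 4.9]
opening: 0.197
grasp_force: 29.9
```

>>> step_arm --pt "0 0 -0.03 0 0 0 1" --pt "0 0 -0.1 0 0 0 1" --pt "0 0 -0.2 0 0 0 1" --pt "0 0 -0.3 0 0 0 1" --pt "0 0 -0.39 0 0 0 1" --pt "0 0 -0.39 0 0 0 1" --pt "0 0 -0.39 0 0 0 1"

```text
time_s: 12.2
position: [0.4208, -0.2746, 0.1728]
tcp_rot: [[0.155, 0.988, 0.001], [0.988, -0.155, -0.001], [-0.0, 0.001, -1.0]]
force: [0.3, 0.2, -4.0]
opening: 0.197
grasp_force: 30.0
```

```bash
python3 go.py .5449 -.137 .17 81.5
```

```text
t 12.2 p [ 0.4208 -0.2746  0.1728] yaw 81.11 j [-45.9  24.8 102.4   0.   52.8 -37. ] F [ 0.3  0.2 -4. ] op 17.1 gf 29.95081073138863
[0.5171, 0.3377, 0.0094] [0.0008, 0.0005, -0.0087]
```

>>> step_arm --pt "0.06 0.04 0 0 0 0 1" --pt "0.14 0.09 0 0 0 0 1" --pt "0.24 0.16 0 0 0 0 1" --pt "0.34 0.22 0 0 0 0 1" --pt "0.44 0.29 0 0 0 0 1" --pt "0.515 0.338 0 0 0 0 1" --pt "0.515 0.338 0 0 0 0 1" --pt "0.515 0.338 0 0 0 0 1"

```text
time_s: 12.87
position: [0.5436, -0.1355, 0.1693]
tcp_rot: [[0.151, 0.988, -0.006], [0.988, -0.151, 0.003], [0.002, -0.007, -1.0]]
force: [0.9, 0.9, -3.4]
opening: 0.201
grasp_force: 30.0
```

>>> step_arm --pt "0 0 0 0 0 0 1" --pt "0 0 0 0 0 0 1" --pt "0 0 0 0 0 0 1"

```text
time_s: 13.12
position: [0.5436, -0.1383, 0.1711]
tcp_rot: [[0.156, 0.988, -0.003], [0.988, -0.156, 0.002], [0.001, -0.003, -1.0]]
force: [0.6, -1.1, -3.2]
opening: 0.193
grasp_force: 30.0
```

```bash
python3 go.py .5449 -.138 .085 81.5 .5449 -.138 .056 81.5
```

```text
t 13.12 p [ 0.5436 -0.1383  0.1711] yaw 81.01 j [-25.7  29.   94.1   0.   57.  -16.7] F [ 0.6 -1.1 -3.2] op 16.8 gf 29.950673757120967
[0.0013, 0.0049, 0.2871] [-0.0038, -0.0017, -0.0109]
[0.0012, 0.0052, 0.3837] [-0.0038, -0.0017, -0.0109]
```

>>> step_arm --pt "0.002 0.004 0.06 0 0 0 1" --pt "0.002 0.004 0.13 0 0 0 1" --pt "0.002 0.004 0.2 0 0 0 1" --pt "0.002 0.004 0.25 0 0 0 1" --pt "0.002 0.004 0.275 0 0 0 1" --pt "0.002 0.004 0.29 0 0 0 1" --pt "0.002 0.004 0.31 0 0 0 1" --pt "0.002 0.004 0.31 0 0 0 1"

```text
time_s: 13.78
position: [0.5459, -0.1374, 0.0785]
tcp_rot: [[0.155, 0.988, -0.001], [0.988, -0.155, 0.001], [0.001, -0.001, -1.0]]
force: [-0.5, 0.1, -3.2]
opening: 0.195
grasp_force: 30.0
```

>>> step_arm --pt "0 0 0.02 0 0 0 1" --pt "0 0 0.04 0 0 0 1" --pt "0 0 0.055 0 0 0 1" --pt "0 0 0.065 0 0 0 1" --pt "0 0 0.075 0 0 0 1" --pt "0 0 0.075 0 0 0 1"

```text
time_s: 14.28
position: [0.5461, -0.137, 0.058]
tcp_rot: [[0.154, 0.988, -0.001], [0.988, -0.154, 0.001], [0.001, -0.001, -1.0]]
force: [-3.1, 0.2, 9.4]
opening: 0.196
grasp_force: 30.0
```

>>> step_arm --pt "0 0 -0.006 0 0 0 0.3" --pt "0 0 -0.006 0 0 0 0.2" --pt "0 0 -0.006 0 0 0 0.2" --pt "0 0 -0.006 0 0 0 0.2" --pt "0 0 -0.06 0 0 0 0.2" --pt "0 0 -0.14 0 0 0 0.2" --pt "0 0 -0.26 0 0 0 0.2" --pt "0 0 -0.4 0 0 0 0.2"

```text
time_s: 14.95
position: [0.5446, -0.1365, 0.1751]
tcp_rot: [[0.155, 0.988, -0.006], [0.988, -0.155, 0.004], [0.003, -0.006, -1.0]]
force: [1.3, -0.3, 0.4]
opening: 0.4
grasp_force: 0.0
```

```bash
python3 - <<'E'
from h import *
c=cam("top"); hsv=cv2.cvtColor(c["image"],cv2.COLOR_RGB2HSV); im=c["image"].astype(int)
lr=np.zeros(im.shape[:2],bool); lr[150:290,145:255]=1
bl=(im[...,2]>im[...,0]+40)&(hsv[...,2]>100)&lr
B=sorted(blobs(bl,10),key=lambda b:-b[0]); print(B)
ys,xs=np.where(bl)
bar=(ys>=197)&(ys<=240)&(np.abs(xs-(164.7+(ys-218.4)*.168))<3)
r=cv2.fitLine(np.c_[xs[bar],ys[bar]].astype(np.float32),cv2.DIST_L2,0,.01,.01).ravel(); print(r)
u=lambda v:r[2]+r[0]/r[1]*(v-r[3])
b=[onz(c,u(v),v,.179) for v in(196.5,240.5)]; print("bar",np.round(b,4),np.linalg.norm(b[0]-b[1]),np.mean(b,0),np.degrees(np.arctan2(*(b[0]-b[1])[1::-1])))
pn=[onz(c,161,169.5,.152),onz(c,179.5,271,.152)]; print("panel",np.round(pn,4),np.linalg.norm(pn[0]-pn[1]),np.mean(pn,0),np.degrees(np.arctan2(*(pn[0]-pn[1])[1::-1])))
t=np.array([[.6709,.2852],[.4134,.2307],[.3861,.355]]); ctr=(t[0]+t[2])/2; ang=12.0
d=t[0]-t[1]; print("rackctr",ctr,np.degrees(np.arctan2(d[1],d[0])))
g=(im[...,1]>im[...,0]+40)&(im[...,1]>im[...,2]+40)&lr; ys,xs=np.where(g); q=cv2.minAreaRect(np.c_[xs,ys].astype(np.float32)); print("board",q[0],onz(c,*q[0],.128))
# side: lid blue mask box
s=cam("side"); i2=s["image"].astype(int); h2=cv2.cvtColor(s["image"],cv2.COLOR_RGB2HSV)
m=(i2[...,2]>i2[...,0]+25)&(i2[...,2]>i2[...,1]+15); m[:230]=0;m[315:]=0;m[:,:220]=0;m[:,345:]=0
for u_ in range(226,336,6):
    v=np.where(m[:,u_])[0]; print(u_,v.min() if len(v) else None,end="; ")
p=np.mean(b,0); n=np.array([np.sin(np.radians(12)),-np.cos(np.radians(12)),0])
print("\nside predicted bar top edge ends (camera side)",[proj(s,x-n*.006).round(1) for x in b])
E
python3 go.py .5 .29 .3 30
```

```text
[(201, [158, 197, 12, 45], [163.5, 219.2]), (50, [159, 170, 6, 27], [161.6, 183.4]), (50, [173, 242, 7, 29], [175.5, 256.5]), (16, [185, 195, 3, 9], [185.9, 198.9])]
[1.7864841e-01 9.8391300e-01 1.6386781e+02 2.1966092e+02]
bar [[0.5691 0.3625 0.179 ]
 [0.4761 0.3435 0.179 ]] 0.09490327778688015 [0.52262174 0.35301505 0.179     ] 11.583120420900086
panel [[0.631  0.3719 0.152 ]
 [0.4098 0.3267 0.152 ]] 0.2258453270474055 [0.52040568 0.34928926 0.152     ] 11.535333173963918
rackctr [0.5285 0.3201] 11.950320629522876
board (201.1923065185547, 216.4615478515625) [0.52778697 0.28831391 0.128     ]
226 None; 232 257; 238 258; 244 257; 250 258; 256 251; 262 251; 268 252; 274 252; 280 253; 286 254; 292 255; 298 256; 304 265; 310 266; 316 267; 322 267; 328 None; 334 None; 
side predicted bar top edge ends (camera side) [array([255.2, 253.3]), array([297.4, 258.8])]
t 15.05 p [ 0.5507 -0.1391  0.1822] yaw 81.11 j [-25.5  28.3  93.2   0.1  57.7 -16.6] F [-0.1  0.2  0.3] op 34.4 gf 0.0
[1.3858, -0.3827, -0.4016] [0.0166, -0.0036, 1.1359]
```

>>> step_arm --pt "0 0 -0.1 0 0 0 -0.2" --pt "0.1 -0.02 -0.2 0 0 0.1 -0.4" --pt "0.22 -0.05 -0.28 0 0 0.25 -0.4" --pt "0.35 -0.08 -0.3 0 0 0.4 -0.4" --pt "0.48 -0.1 -0.3 0 0 0.55 -0.4" --pt "0.61 -0.13 -0.3 0 0 0.7 -0.4" --pt "0.74 -0.15 -0.3 0 0 0.85 -0.4" --pt "0.85 -0.18 -0.3 0 0 0.95 -0.4"

```text
time_s: 15.72
position: [0.5325, 0.1233, 0.2658]
tcp_rot: [[0.788, 0.616, -0.0], [0.616, -0.788, 0.001], [0.0, -0.001, -1.0]]
force: [0.3, -0.5, 1.0]
opening: 0.698
grasp_force: 0.0
```

```bash
python3 go.py .522 .3507 .25 11.8
```

```text
t 15.72 p [0.5325 0.1233 0.2658] yaw 38.0 j [ 1.3 21.2 90.3  0.  68.6 53.3] F [ 0.3 -0.5  1. ] op 60.7 gf 0.0
[0.4391, -0.6189, 0.0532] [-0.0011, 0.0, 0.5822]
```

>>> step_arm --pt "0.08 -0.11 0.01 0 0 0.15 -0.4" --pt "0.16 -0.22 0.02 0 0 0.3 -0.4" --pt "0.24 -0.34 0.03 0 0 0.45 -0.4" --pt "0.32 -0.45 0.04 0 0 0.582 -0.4" --pt "0.4 -0.56 0.05 0 0 0.582 -0.4" --pt "0.43 -0.61 0.05 0 0 0.582 -0.4" --pt "0.43 -0.61 0.05 0 0 0.582 -0.4" --pt "0.43 -0.61 0.05 0 0 0.582 -0.4"

```text
time_s: 16.38
position: [0.5191, 0.3468, 0.2502]
tcp_rot: [[0.977, 0.214, -0.002], [0.214, -0.977, -0.0], [-0.002, -0.0, -1.0]]
force: [0.4, -0.8, -0.4]
opening: 0.702
grasp_force: 0.0
```

>>> step_arm --pt "0 0 0 0 0 0 -0.4" --pt "0 0 0 0 0 0 -0.4" --pt "0 0 0 0 0 0 -0.4"

```text
time_s: 16.63
position: [0.5204, 0.3441, 0.2515]
tcp_rot: [[0.978, 0.209, -0.001], [0.209, -0.978, 0.001], [-0.001, -0.001, -1.0]]
force: [0.2, 0.3, 0.0]
opening: 0.7
grasp_force: 0.0
```

```bash
python3 go.py .522 .3507 .19 11.8 .522 .3507 .142 11.8; python3 - <<'E'
from h import *
s=cam("side"); p=np.array(read_state()["position"])
c=cam("top"); print(proj(s,[*p[:2],p[2]+.003]),proj(s,[.522,.3507,.179]))
h=np.hstack([s["image"][170:310,215:365],c["image"][150:290,125:275]]); cv2.imwrite("pics/lid.png",cv2.resize(h[...,::-1],None,fx=2.65,fy=2.65,interpolation=cv2.INTER_CUBIC))
E
```

```text
t 16.63 p [0.5204 0.3441 0.2515] yaw 12.05 j [2.320e+01 2.830e+01 8.020e+01 1.000e-01 7.150e+01 1.011e+02] F [0.2 0.3 0. ] op 60.9 gf 0.0
[0.0101, -0.0202, 0.2051] [-0.0012, 0.0011, 0.0055]
[0.0102, -0.0201, 0.3651] [-0.0012, 0.0011, 0.0055]
[277.00037802 226.09203365] [277.52253877 253.42551604]
```

View pics/lid.png

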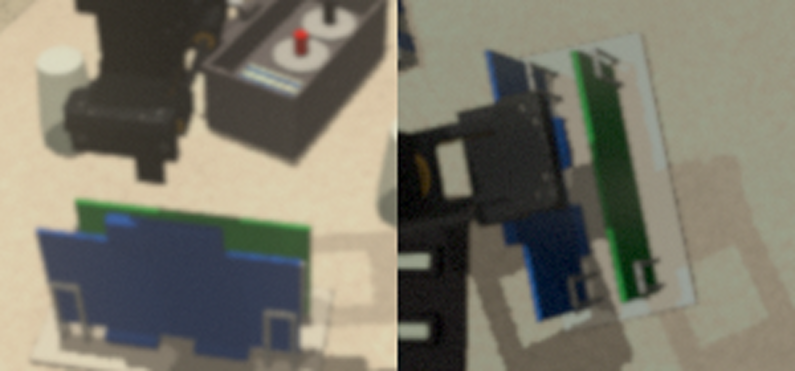

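The picture shows both pots home in the box. The near fingertip is at about (271.6,238.7), and the bar is centred below it near (277,253). I'll check that against the model.

```bash
python3 - <<'E'
from h import *
s=cam("side"); p=np.array([.5204,.3441])
for o in (.032,.04):
  for z in(.227,.24,.254): print(o,z,proj(s,[p[0]-.209*o,p[1]+.978*o,z]).round(1))
g=s["image"].max(2)
for v in range(228,242,2): print(v,np.where(g[v,255:290]<70)[0]+255)
E
```

```text
0.032 0.227 [274.1 246.3]
0.032 0.24 [273.6 241.8]
0.032 0.254 [273.1 236.8]
0.04 0.227 [273.2 249. ]
0.04 0.24 [272.6 244.5]
0.04 0.254 [272.1 239.5]
228 [265 266 267 268 269 270 271 272 273 274 275 276 277 278 279 280]
230 [267 268 269 270 271 272 273 274 275 276]
232 [267 268 269 270 271 272 273 274 275]
234 [268 269 270 271 272 273 274 275]
236 [268 269 270 271 272 273 274 275]
238 []
240 []
```

>>> step_arm --pt "0.01 -0.02 0.0 0 0 0.005 -0.4" --pt "0.01 -0.02 0.08 0 0 0.005 -0.4" --pt "0.01 -0.02 0.16 0 0 0.005 -0.4" --pt "0.01 -0.02 0.24 0 0 0.005 -0.4" --pt "0.01 -0.02 0.3 0 0 0.005 -0.4" --pt "0.01 -0.02 0.34 0 0 0.005 -0.4" --pt "0.01 -0.02 0.365 0 0 0.005 -0.4" --pt "0.01 -0.02 0.365 0 0 0.005 -0.4"

```text
time_s: 17.45
position: [0.5209, 0.352, 0.1405]
tcp_rot: [[0.978, 0.207, -0.003], [0.207, -0.978, 0.0], [-0.003, -0.001, -1.0]]
force: [-1.0, -0.1, 0.2]
opening: 0.7
grasp_force: 0.0
```

>>> step_arm --pt "0 0 0 0 0 0 0.2" --pt "0 0 0 0 0 0 0.4" --pt "0 0 0 0 0 0 0.4" --pt "0 0 0 0 0 0 0.4" --pt "0 0 0 0 0 0 0.4"

```text
time_s: 17.87
position: [0.522, 0.3524, 0.1429]
tcp_rot: [[0.978, 0.207, 0.001], [0.207, -0.978, 0.002], [0.001, -0.002, -1.0]]
force: [0.1, -0.4, 0.1]
opening: 0.407
grasp_force: 0.0
```

```bash
python3 go.py .522 .3507 .142 11.8
```

```text
t 17.87 p [0.522  0.3524 0.1429] yaw 11.94 j [2.380e+01 3.580e+01 8.550e+01 1.000e-01 5.870e+01 1.018e+02] F [ 0.1 -0.4  0.1] op 35.4 gf 0.0
[-0.001, 0.0057, 0.0031] [-0.0021, -0.0012, 0.0032]
```

Close slowly.

>>> step_arm --pt "0 0.003 0 0 0 0 0.6" --pt "0 0.003 0 0 0 0 0.8" --pt "0 0.003 0 0 0 0 1" --pt "0 0.003 0 0 0 0 1" --pt "0 0.003 0 0 0 0 1" --pt "0 0.003 0 0 0 0 1" --pt "0 0.003 0 0 0 0 1" --pt "0 0.003 0 0 0 0 1"

```text
time_s: 18.53
position: [0.5218, 0.3512, 0.1421]
tcp_rot: [[0.978, 0.207, -0.001], [0.207, -0.978, 0.001], [-0.001, -0.001, -1.0]]
force: [0.4, -1.8, 1.1]
opening: 0.138
grasp_force: 29.9
```

```bash
python3 go.py .522 .3507 .142 11.8
```

```text
t 18.53 p [0.5218 0.3512 0.1421] yaw 11.95 j [2.370e+01 3.580e+01 8.560e+01 1.000e-01 5.860e+01 1.018e+02] F [ 0.4 -1.8  1.1] op 12.0 gf 29.942843339426872
[0.0003, 0.0017, 0.0003] [-0.0012, 0.0008, 0.0032]
```

>>> step_arm --pt "0 0 -0.03 0 0 0 1" --pt "0 0 -0.08 0 0 0 1" --pt "0 0 -0.15 0 0 0 1" --pt "0 0 -0.23 0 0 0 1" --pt "0 0 -0.31 0 0 0 1" --pt "0 0 -0.39 0 0 0 1" --pt "0 0 -0.46 0 0 0 1" --pt "0 0 -0.5 0 0 0 1"

```text
time_s: 19.2
position: [0.5224, 0.3519, 0.2952]
tcp_rot: [[0.978, 0.207, 0.003], [0.207, -0.978, 0.004], [0.003, -0.003, -1.0]]
force: [0.8, -0.1, -2.4]
opening: 0.134
grasp_force: 29.9
```

```bash
python3 go.py .6265 -.0738 .29 50
```

```text
t 19.2 p [0.5224 0.3519 0.2952] yaw 11.95 j [2.380e+01 2.650e+01 7.630e+01 1.000e-01 7.700e+01 1.018e+02] F [ 0.8 -0.1 -2.4] op 11.6 gf 29.914251471636817
[0.0455, 1.4602, 0.0131] [-0.0023, -0.0052, -0.8456]
```

>>> step_arm --pt "0 0.05 0 0 0 -0.05 1" --pt "0.01 0.13 0 0 0 -0.15 1" --pt "0.01 0.22 0 0 0 -0.27 1" --pt "0.02 0.32 0 0 0 -0.39 1" --pt "0.02 0.43 0 0 0 -0.51 1" --pt "0.02 0.54 0 0 0 -0.63 1" --pt "0.02 0.65 0 0 0 -0.75 1" --pt "0.02 0.75 0 0 0 -0.85 1"

```text
time_s: 19.87
position: [0.574, 0.1308, 0.2918]
tcp_rot: [[0.637, 0.771, -0.002], [0.771, -0.637, 0.002], [0.0, -0.002, -1.0]]
force: [0.8, -0.6, -1.7]
opening: 0.134
grasp_force: 29.9
```

```bash
python3 go.py .628 -.0742 .275 81.9
```

```text
t 19.87 p [0.574  0.1308 0.2918] yaw 50.43 j [ 1.9 23.2 82.4  0.1 74.5 41.5] F [ 0.8 -0.6 -1.7] op 11.6 gf 29.9158993747551
[-0.4121, 0.574, 0.0545] [-0.0026, -0.001, -0.6993]
```

>>> step_arm --pt "-0.06 0.09 0.0 0 0 -0.12 1" --pt "-0.13 0.18 0.0 0 0 -0.25 1" --pt "-0.2 0.28 0 0 0 -0.38 1" --pt "-0.27 0.38 0 0 0 -0.5 1" --pt "-0.34 0.47 0 0 0 -0.62 1" --pt "-0.39 0.54 0 0 0 -0.7 1" --pt "-0.405 0.564 0 0 0 -0.7 1" --pt "-0.405 0.564 0 0 0 -0.7 1"

```text
time_s: 20.53
position: [0.6269, -0.0716, 0.2911]
tcp_rot: [[0.149, 0.989, -0.001], [0.989, -0.149, 0.001], [0.001, -0.001, -1.0]]
force: [0.0, 0.2, -2.0]
opening: 0.137
grasp_force: 29.9
```

>>> step_arm --pt "0 0 0 0 0 0 1" --pt "0 0 0 0 0 0 1" --pt "0 0 0 0 0 0 1"

```text
time_s: 20.78
position: [0.6259, -0.0674, 0.2915]
tcp_rot: [[0.143, 0.99, -0.002], [0.99, -0.143, 0.002], [0.002, -0.002, -1.0]]
force: [-1.2, -0.3, -2.5]
opening: 0.137
grasp_force: 29.9
```

```bash
python3 go.py .628 -.0742 .25 81.9; python3 - <<'E'
from h import *
s=cam("side"); t=cam("top"); p=np.array(read_state()["position"]); R=np.array(read_state()["tcp_rot"])
np.save("s_lid.npy",s["image"]); np.save("t_lid.npy",t["image"])
o=p-[0,0,.134]; y=R[:,0]
print("lid origin est",o)
for q in(-.115,.115): print("panel end bottom",q,proj(s,o+y*q+[0,0,.0195]).round(1),"top",proj(t,o+y*q+[0,0,.144]).round(1))
for q in(-.0675,-.0175,.0175,.0675): print("knuckle end",q,proj(s,o+y*q+[0,0,.0]).round(1))
a=s["image"][95:245,250:400]; b=t["image"][130:280,280:430]
cv2.imwrite("pics/hinge.png",cv2.resize(np.hstack([a,b])[...,::-1],None,fx=2.66,fy=2.66,interpolation=cv2.INTER_CUBIC))
E
```

```text
t 20.78 p [ 0.6259 -0.0674  0.2915] yaw 81.79 j [-16.3  26.8  76.4   0.1  77.   -8.2] F [-1.2 -0.3 -2.5] op 11.9 gf 29.91366199683398
[-0.0216, 0.0103, 0.1383] [-0.0023, -0.0023, -0.0025]
lid origin est [ 0.62617589 -0.06771718  0.15764038]
panel end bottom -0.115 [326.1 136.3] top [430.5 166.7]
panel end bottom 0.115 [287.2 170.5] top [307.1 149.7]
knuckle end -0.0675 [318.9 148. ]
knuckle end -0.0175 [311.  155.1]
knuckle end 0.0175 [305.1 160.3]
knuckle end 0.0675 [296.4 168.2]
```

View pics/hinge.png

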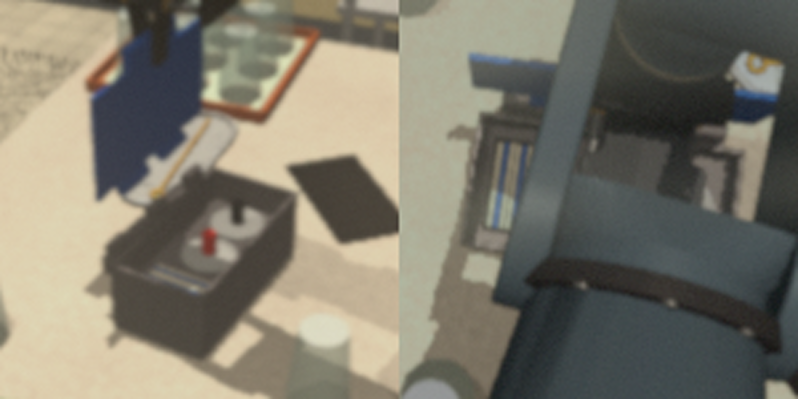

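Side view: the lid's lower left corner is at (286.3,169), against (287.2,170.5) predicted. The top view shows its ends at about u=306.5 and u=427. I'll measure these ends numerically.

```bash
python3 - <<'E'
from h import *
t=cam("top"); im=t["image"].astype(int); p=np.array([.62618,-.06772,.1576]); y=np.array([.143,.99,0]); x=np.array([.99,-.143,0])
# rays at panel top level z=p+.144: blue top edge pixels near the ends
m=(im[...,2]>im[...,0]+30)&(im[...,2]>im[...,1]+12); m[:140]=0; m[185:]=0; m[:,:295]=0; m[:,440:]=0
v,u=np.where(m); print(u.min(),u.max())
for uu in list(range(u.min(),u.min()+8))+list(range(u.max()-8,u.max()+1)):
    r=v[u==uu]
    if len(r): w=onz(t,uu,r.min()-.0,p[2]+.144)-p; print(uu,r.min(),r.max(),"along",round(w@y,4),"across",round(w@x,4))
E
python3 go.py .628 -.0742 .25 81.9
```

```text
307 421
307 151 151 along 0.1148 across -0.0024
308 151 151 along 0.113 across -0.0022
309 151 152 along 0.1112 across -0.0019
310 151 152 along 0.1094 across -0.0017
311 151 152 along 0.1075 across -0.0014
312 151 152 along 0.1057 across -0.0012
313 151 152 along 0.1039 across -0.0009
314 151 152 along 0.1021 across -0.0007
413 164 167 along -0.082 across 0.0004
414 165 167 along -0.0841 across -0.0012
415 165 167 along -0.0859 across -0.0009
416 165 167 along -0.0878 across -0.0007
417 165 167 along -0.0896 across -0.0004
418 165 168 along -0.0915 across -0.0001
419 165 168 along -0.0933 across 0.0001
420 165 168 along -0.0952 across 0.0004
421 166 167 along -0.0972 across -0.0012
t 20.93 p [ 0.6262 -0.068   0.2917] yaw 81.78 j [-16.4  26.8  76.4   0.1  77.   -8.2] F [-0.6 -0.2 -1.3] op 11.8 gf 29.913553716614842
[-0.0199, 0.0089, 0.1389] [-0.0014, -0.0016, -0.0026]
```

>>> step_arm --pt "-0.02 0.009 0.0 0 0 0 1" --pt "-0.02 0.009 0.04 0 0 0 1" --pt "-0.02 0.009 0.08 0 0 0 1" --pt "-0.02 0.009 0.12 0 0 0 1" --pt "-0.02 0.009 0.135 0 0 0 1" --pt "-0.02 0.009 0.135 0 0 0 1" --pt "-0.02 0.009 0.135 0 0 0 1" --pt "-0.02 0.009 0.135 0 0 0 1"

```text
time_s: 21.6
position: [0.6289, -0.0759, 0.2518]
tcp_rot: [[0.144, 0.99, 0.001], [0.99, -0.144, 0.001], [0.001, 0.001, -1.0]]
force: [0.0, 0.1, -1.6]
opening: 0.133
grasp_force: 29.9
```

```bash
python3 go.py .628 -.0745 .219 81.9
```

```text
t 21.6 p [ 0.6289 -0.0759  0.2518] yaw 81.7 j [-17.   29.1  78.8   0.   72.1  -8.7] F [ 0.   0.1 -1.6] op 11.6 gf 29.913496639346704
[0.004, -0.0037, 0.1095] [0.0009, -0.0009, -0.0045]
```

>>> step_arm --pt "0.003 -0.003 0.02 0 0 0 1" --pt "0.003 -0.003 0.04 0 0 0 1" --pt "0.003 -0.003 0.055 0 0 0 1" --pt "0.003 -0.003 0.065 0 0 0 1" --pt "0.003 -0.003 0.065 0 0 0 1" --pt "0.003 -0.003 0.065 0 0 0 1"

```text
time_s: 22.1
position: [0.6272, -0.0748, 0.231]
tcp_rot: [[0.144, 0.99, -0.002], [0.99, -0.144, 0.001], [0.001, -0.002, -1.0]]
force: [-0.2, -0.7, -2.1]
opening: 0.141
grasp_force: 29.9
```

>>> step_arm --pt "0 0 0.01 0 0 0 1" --pt "0 0 0.015 0 0 0 1" --pt "0 0 0.015 0 0 0 1"

```text
time_s: 22.35
position: [0.6275, -0.0748, 0.2267]
tcp_rot: [[0.145, 0.99, -0.001], [0.99, -0.145, 0.001], [0.001, -0.001, -1.0]]
force: [0.2, -1.1, -2.5]
opening: 0.136
grasp_force: 29.9
```

```bash
python3 go.py .628 -.0745 .219 81.9
```

```text
t 22.35 p [ 0.6275 -0.0748  0.2267] yaw 81.69 j [-16.9  30.4  80.6   0.   69.   -8.6] F [ 0.2 -1.1 -2.5] op 11.8 gf 29.91354858095292
[0.0011, 0.0016, 0.0257] [-0.0013, -0.0009, -0.0046]
```

Meshed with no contact: the knuckles are about 11 mm below the tops. I'll continue gently.

>>> step_arm --pt "0 0 0.008 0 0 -0.004 1" --pt "0 0 0.014 0 0 -0.004 1" --pt "0 0 0.018 0 0 -0.004 1" --pt "0 0 0.018 0 0 -0.004 1"

```text
time_s: 22.68
position: [0.6273, -0.0747, 0.2212]
tcp_rot: [[0.141, 0.99, -0.001], [0.99, -0.141, 0.001], [0.001, -0.001, -1.0]]
force: [-0.2, -1.5, -2.6]
opening: 0.139
grasp_force: 29.9
```

>>> step_arm --pt "0 0 0.004 0 0 0 1" --pt "0 0 0.007 0 0 0 1" --pt "0 0 0.007 0 0 0 1"

```text
time_s: 22.93
position: [0.6278, -0.0748, 0.2197]
tcp_rot: [[0.142, 0.99, 0.0], [0.99, -0.142, 0.001], [0.001, -0.0, -1.0]]
force: [-0.2, -0.4, -0.2]
opening: 0.134
grasp_force: 29.9
```

>>> step_arm --pt "0 0 0.003 0 0 0 1" --pt "0 0 0.005 0 0 0 1" --pt "0 0 0.005 0 0 0 1" --pt "0 0 0.005 0 0 0 1"

```text
time_s: 23.27
position: [0.6281, -0.0747, 0.2195]
tcp_rot: [[0.142, 0.99, 0.001], [0.99, -0.142, 0.001], [0.001, 0.001, -1.0]]
force: [-0.7, -0.7, 5.2]
opening: 0.137
grasp_force: 30.0
```

```bash
python3 go.py .628 -.0745 .219 81.9; python3 -c "
from rig import *;s=read_state();print(s['moment'],s['tcp_rot'])"
```

```text
t 23.27 p [ 0.6281 -0.0747  0.2195] yaw 81.85 j [-16.9  30.9  81.1   0.1  68.   -8.8] F [-0.7 -0.7  5.2] op 11.9 gf 29.955379127059132
[0.0007, -0.0005, 0.0015] [0.0017, -0.001, -0.0011]
[-0.33198413  0.13923475 -0.16809047] [[ 1.41790788e-01  9.89895645e-01  1.40892512e-03]
 [ 9.89896312e-01 -1.41791769e-01  6.21664158e-04]
 [ 8.15156627e-04  1.30654353e-03 -9.99998814e-01]]
```

>>> step_arm --pt "0 0 0.003 0 0 0 1" --pt "0 0 0.004 0 0 0 1" --pt "0 0 0.004 0 0 0 1" --pt "0 0 0.004 0 0 0 1" --pt "0 0 0.004 0 0 0 1"

```text
time_s: 23.68
position: [0.6285, -0.0748, 0.2193]
tcp_rot: [[0.142, 0.99, 0.003], [0.99, -0.142, 0.0], [0.001, 0.003, -1.0]]
force: [-1.0, -0.2, 9.9]
opening: 0.135
grasp_force: 30.0
```

```bash
python3 -c "
from rig import *
import numpy as np
for i in range(4):
  capture('side');s=read_state();print(np.round(s['position'],4),np.round(s['force'],1),np.round(s['moment'],2),np.degrees(np.arctan2(s['tcp_rot'][1][0],s['tcp_rot'][0][0])))"
```

```text
[ 0.6285 -0.0747  0.2193] [-1.6 -0.4  9.1] [-0.23  0.3  -0.16] 81.84122412303758
[ 0.6285 -0.0748  0.2193] [-1.7  0.7  8.7] [-0.19  0.31 -0.25] 81.84264448157654
[ 0.6285 -0.0748  0.2193] [-1.7 -0.2 10. ] [-0.17  0.31 -0.2 ] 81.84290466054505
[ 0.6285 -0.0747  0.2193] [-2.7  0.3  9.8] [-0.16  0.35 -0.26] 81.84706133821503
```

>>> step_arm --pt "0 -0.001 0 0 0 0 1" --pt "0 -0.002 0 0 0 0 1" --pt "0 -0.002 0 0 0 0 1" --pt "0 -0.002 0 0 0 0 1"

```text
time_s: 24.22
position: [0.6282, -0.0747, 0.2193]
tcp_rot: [[0.142, 0.99, 0.003], [0.99, -0.142, 0.0], [0.001, 0.003, -1.0]]
force: [-0.7, -0.2, 7.9]
opening: 0.141
grasp_force: 30.0
```

```bash
python3 -c "
from rig import *
import numpy as np
for i in range(3):
  capture('side');s=read_state();print(np.round(s['position'],5),np.round(s['force'],1),np.round(s['moment'],2),np.round(s['tcp_rot'],4)[:,2])"
```

```text
[ 0.62817 -0.07472  0.21932] [-0.7 -0.7  8.6] [-0.24  0.21 -0.23] [ 3.4e-03  3.0e-04 -1.0e+00]
[ 0.62816 -0.07474  0.21928] [-0.7 -0.4  9.2] [-0.28  0.22 -0.28] [ 3.3e-03  3.0e-04 -1.0e+00]
[ 0.62818 -0.07474  0.21931] [-1.1 -0.5  7.9] [-0.22  0.17 -0.23] [ 3.4e-03  2.0e-04 -1.0e+00]
```

>>> step_arm --pt "0 0 0 0 0 0.004 1" --pt "0 0 0 0 0 0.008 1" --pt "0 0 0 0 0 0.008 1" --pt "0 0 0 0 0 0.008 1"

```text
time_s: 24.7
position: [0.6281, -0.0749, 0.2192]
tcp_rot: [[0.148, 0.989, 0.003], [0.989, -0.148, -0.0], [0.0, 0.003, -1.0]]
force: [-1.1, -0.6, 8.5]
opening: 0.136
grasp_force: 30.0
```

```bash
python3 -c "
from h import *
for i in range(3):
  c=cam('side');s=read_state();print(np.round(s['position'],5),np.round(s['force'],1),np.round(s['moment'],2),np.round(s['tcp_rot'],4)[:,2],s['grasp_force'])
p=np.array(s['position']);y=np.array(s['tcp_rot'])[:,0];im=c['image'].astype(int)
o=p-[0,0,.134]
m=(im[...,2]>im[...,0]+25)&(im[...,2]>im[...,1]+15); m[:,:270]=0; m[:,345:]=0; m[:90]=0;m[200:]=0
b=max(blobs(m),key=lambda q:q[0]);print(b)
v,u=np.where(m); print('left-bottom',u.min(),v[u<=u.min()+1].max(),'left-top',v[u<=u.min()+1].min())
for q in(.115,-.115): print(q,proj(c,o+y*q+[0,0,.0195]).round(1),proj(c,o+y*q+[0,0,.144]).round(1))
"
```

```text
[ 0.6281  -0.07489  0.21919] [-1.3 -0.3  8.5] [-0.26  0.18 -0.09] [ 0.0031 -0.     -1.    ] 29.96895683929324
[ 0.6281  -0.07489  0.21919] [-2.  -0.2  7.5] [-0.23  0.2  -0.13] [ 0.0031 -0.     -1.    ] 29.969004211016
[ 0.62809 -0.07489  0.21915] [-0.5 -0.4  8. ] [-0.31  0.21 -0.12] [ 3.1e-03 -1.0e-04 -1.0e+00] 29.96893184725195Traceback (most recent call last):
  File "<string>", line 8, in <module>
    b=max(blobs(m),key=lambda q:q[0]);print(b)
ValueError: max() iterable argument is empty
```

>>> step_arm --pt "0 0 0 0 0 0.005 1" --pt "0 0 0 0 0 0.005 1" --pt "0 0 0 0 0 0.005 1" --pt "0 0 0 0 0 0.005 1" --pt "0 0 0 0 0 0.005 1"

```text
time_s: 25.27
position: [0.628, -0.075, 0.2191]
tcp_rot: [[0.151, 0.988, 0.003], [0.988, -0.151, -0.0], [0.0, 0.003, -1.0]]
force: [-0.6, -0.8, 9.0]
opening: 0.137
grasp_force: 30.0
```

```bash
python3 -c "
from h import *
c=cam('side');s=read_state();print(np.round(s['position'],5),np.round(s['force'],1),np.round(s['moment'],2),np.round(s['tcp_rot'],4)[:,2],s['grasp_force'],np.abs(s['qvel']).max())
R=np.array(s['tcp_rot']);o=np.array(s['position'])-[0,0,.134];y=R[:,0]
h=cv2.cvtColor(c['image'],cv2.COLOR_RGB2HSV); m=(abs(h[...,0].astype(int)-115)<12)&(h[...,1]>100); m[:,345:]=0; m[:60]=0; m[230:]=0
for b in blobs(m,100): print(b)
for q in(.115,-.115): print(q,proj(c,o+y*q+[0,0,.0195]).round(1),proj(c,o+y*q+[0,0,.144]).round(1))
"
```

```text
[ 0.62804 -0.075    0.21911] [-0.7 -1.6  7.4] [-0.33  0.21 -0.03] [ 2.9e-03 -3.0e-04 -1.0e+00] 29.959662649780512 0.1195242934351267
0.115 [288.7 189.3] [286.4 153.5]
-0.115 [326.5 154.2] [326.8 120.9]
```

Seated at the expected height (0.2191), with the sideways forces and twist close to zero and the arm steady.

```bash
python3 -c "
from rig import *
print(hand_in())"
```

```text
the job is handed in; nothing more can be done
None
```

I handed the job in at about 25 s: both pots are home in their pockets, and the arm is holding the lid upright, meshed and seated on the hinge. Seating is judged from the height and force readings, since I had no pictures left for a last look. The verdict wasn't shown.

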